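# Bring the inspection lens over the case holder and hold it at the click

## Task

On the grey inspection board, first push the turned steel case holder across the board, without lifting it, until it stands centred on the flat round stage disc beside the lens rail. Then take the lens slide by its upright grip fin and slide it along the rail, against its return spring, until its ball clicks into the notch and the lens is over the case holder; finish while still gripping the fin and holding the slide in the notch, as it springs back if let go. Leave the other loose things where they are.

Things in the scene. Friction and masses are not known exactly. Their poses are not given: they have to be found in the camera images.
- inspection_board: fixed flat grey board, 260 (x) x 440 (y) x 10 mm, its top 10 mm over the table, where all the work is done. Origin: middle of its underside; x away from the robot, y to the left, z up; its yaw differs by up to 7 degrees either way.
- case_holder: loose turned steel watch case holder, round, about 39 mm across and 23 mm high, with a small screw that sticks out 3 mm on its -y side; 0.12 kg. Origin: middle of its underside, z up. It stands on the board either near the robot or farther off at the left end; the loupe stands in the other of the two places.
- rail (a point): middle of the rail's underside, on the board's top. The bar is 270 mm long, 30 mm wide, 21 mm high, with 30 mm high dark end brackets. Axes as the board's: y along the rail, in the direction in which the slide must go; -x toward the robot, where stage disc and lens are.
- lens_slide (a joint): travel of the lens slide along the rail's +y: 0 at home, 0.205 m at the far stop; notch between 0.130 and 0.170. A spring pulls it home with 3.6 to 5.2 N, plus 0.4 N friction. About 10 mm before the notch a ridge adds 2 to 3 N; its top is 5 mm before the notch; then the push sinks to about 2 N as the ball drops in, and jumps to 7 N if pushed on. The click alone does not hold the slide.
- grip_fin (a point): on the lens slide: gripping height of its upright black fin, 57 mm over the board. The fin is 14 mm along the rail, 22 mm across it, from 35 to 69 mm over the board, on a grey block 36 mm along the rail. Axes as the board's. The lens, a black ring 48 mm across, 35 to 43 mm over the board, sits on an arm 72 mm from the fin to the board's -x.
- plunger (a point): on the lens slide: axis of its sprung ball, 25 mm from the fin to the board's -x, 16.5 mm over the board. The ball is in the notch when this point is level along the rail (y) with point notch.
- notch (a point): middle of the notch between two small cross ridges 10 mm apart on top of the index block, 16.5 mm over the board. The block is dark steel, 36 mm along the rail, 18 mm wide, 16 mm high, clamped fast on the near side of the rail at a place that differs from start to start. Axes as the board's: y along the rail.
- stage_centre (a point): centre, on the board's top, of the flat steel stage disc (60 mm diameter with a fine dark ring of 54 mm, flush with the board, nothing to climb), joined to the index block by a flat strap; 47 mm from the notch to the board's -x, straight beneath the lens when the ball is in the notch.
- loupe: bystander: black eye loupe, 37 mm across, 30 mm high, origin under its middle
- oil_cup: bystander: small black oil cup, 28 mm across, 13 mm high, origin under its middle
- gold_carton: bystander: little carton 19x34x21 mm, origin under its middle
- oil_bottle: bystander: small bottle with screw cap, 22 mm across, 52 mm high, origin under its middle
- movement_holder: bystander: movement holder of two black jaws on rods, 26x66x28 mm, origin under its middle
- tweezers_long: bystander: steel tweezers lying behind the rail, 13x119x6 mm, origin under their middle
There are look-alikes about, which are no part of the job. Leave any green or turquoise look-alike of the case_holder alone.

How it is judged:
On the way, in this order (a step that is already met when the one before it is completed fails the run):
1. the case holder stands centred on the stage disc (within 9 mm), at rest, the lens slide not yet brought up (horizontal distance between case_holder and stage_centre below 0.009 m and linear speed of case_holder below 0.02 m/s and value of joint lens_slide below 0.03 m), for 0.2 s.
2. the gripped lens slide stands in the notch (y of plunger in the frame of notch between -0.003 and 0.003 m and contact force between the fingers and lens_slide above 4 N), for 0.3 s.
At the end, for the whole second after the job is handed in: The fingers still grip the fin (over 4 N, grip centre within 30 mm of its middle) and hold the slide still with its ball in the notch (within 3 mm along the rail); the case holder stands upright and at rest on the board, within 10 mm of the stage disc's centre (all of step 2 and velocity of joint lens_slide between -0.01 and 0.01 m/s and distance between the grasp point and grip_fin below 0.03 m and horizontal distance between case_holder and stage_centre below 0.01 m and angle between case_holder's own z axis and vertical below 0.1 rad and height (world z) of case_holder below 0.014 m and linear speed of case_holder below 0.02 m/s); the arm keeps its last pose, push and grip.
It fails at once if the case holder is lifted off the board or tipped over (height (world z) of case_holder above 0.022 m or angle between case_holder's own z axis and vertical above 0.6 rad).
It fails at once if another loose thing is pushed about by more than 25 mm (distance of any of loupe, oil_cup, gold_carton, oil_bottle, movement_holder, tweezers_long from where it was at the start of the episode above 0.025 m).
It also fails if it takes over 72 s, if anything falls off the work surface, if the arm or the gripper's body presses on something with over 40 N, if the wrist force passes 120 N, or if a joint passes its speed limit or range.

## Robot

A 7-joint arm with a two-finger parallel gripper is mounted at the origin on a cart in front of the work surface, level with it; the furniture and walls round the work are solid. World frame = base frame: x ahead of the robot, y to its left, z up, the work surface at z = 0. Lengths are in m, angles in rad, forces in N, time in s.
With the tool pointing down it reaches from about 0.4 to 0.85 m from the base axis. Payload 10.4 kg.
Tool frame: the origin (TCP) lies between the finger pads; the fingertips stand tcp_to_tips ahead of it and the grasp point (between the pads) lies 8 mm behind it (tcp_to_tips is the distance from the TCP to the fingertips, in m); z points along the fingers, y is the line along which they close (so a half turn about z gives the same grasp; the last joint's range is limited). The gripper opens to 85 mm and grips with 20 to 120 N. Pads are 22 mm wide; open, the fingers measure 114 mm over their backs; the gripper's body (76 mm by 85 mm) begins 54 mm behind the grasp point. The pads swing forward as they close: fully open they stand 13 mm farther back than shut.
Start: joints at [1.24, 0.332, -0.065, 1.46, 0.022, 1.35, -0.088], TCP at [0.189, -0.596, 0.242] pointing down, gripper open.
Joint ranges: [-2.6, 2.6], [-0.5, 2.12], [-1.47, 1.34], [0.16, 2.42], [-1.27, 4.41], [0.06, 2.06], [-2.6, 2.6]. Speed limits (rad/s): [2.22, 2.22, 2.79, 2.79, 3.14, 3.14, 3.14].

## Interface

Orientations are given as a unit quaternion [x, y, z, w].
In Python, from workcell import * gives the robot as it stands.
- The arm moves only by the tool apply_moves, never from a script. Its argument "rows" is a list of rows, each an object of numbers: "x", "y", "z": the shift along the tool's x, y, z in mm; "ax", "ay", "az": the turn, a rotation vector about the tool's x, y, z in degrees; "gripper": the closure, from 0 (fully open) to 1 (shut). A call has 1 to 5 rows; each row shifts and turns the commanded pose from where the row before left it, along the tool's axes as they then stand; what a row does not reach is not made up. A row lasts 1/12 s, in which the tool goes at most 41.7 mm and 7.16 degrees, less where a joint would pass 70% of its speed; a pose out of reach is approached as far as the arm can. A call with a gripper value outside its range is refused whole. The fingers move at their own pace and stop on an object; "newtons" is the grip in N (left out, the last holds). Time passes only in rows, so rows that do not move let the fingers close. It gives the time, the measured TCP pose, the force, the opening and the grip force at its end, in the units of the state.
- get_obs(): the state, without advancing time (a new reading comes with each control period).
- camera(name): name is "scene" or "top"; returns a dict with "color" (400x640x3 uint8, red, green, blue), "fov_y" (degrees; the focal length in pixels is half the picture's height over the tangent of half this angle, whatever the lens; pixels are square), "cx", "cy" (the principal point, pixels), "rvec" (rotation vector, rad) and "tvec" (3), from world to camera coordinates, as OpenCV has them. Camera axes: x right, y down, z forward; pixel columns grow to the right and rows downward; lengths in m; the calibration is good to about 2 mm. A picture is of the moment at which its call begins. There is no depth.
- hand_in(): hands the job in; it is judged then, once.
The state is a dict: "clock": time; "joint_pos": joint angles; "joint_velocities": joint speeds; "tau": joint torques, N m; "position": TCP position; "ee_rot": TCP orientation; "ft_force": force on the tool from outside, world axes, zero at the start; "torque": the same for the moment, N m; "grip_width": opening from 0.0 (shut) to 1.0 (fully open); "grasp_force": force on a finger pad.
Only numpy, scipy, OpenCV 4.12 (cv2) and the standard library are available. Lean on these libraries where they do the work, as an engineer would, in place of code of your own. Each camera call takes 0.05 s, during which the arm holds its last target. There are 200 camera calls.

## Working session

There is one attempt and no reset: what is moved stays moved. The work goes in short steps, Python scripts to look and compute and a tool call to move; the robot and the scene stay as the last step left them, time stands still between calls to the robot, and variables do not carry over. Pictures are saved under pics/ and viewed, at most 10 in all, crops included, and the job is handed in when it is done.

Besides the shell and the picture viewer there is one more tool, called after "Emit:" as name(argument=value, ...) on one line, values as JSON. apply_moves: Moves the arm, as the interface text tells. Its arguments: {"type":"object","properties":{"rows":{"type":"array","items":{"type":"object","properties":{"x":{"type":"number"},"y":{"type":"number"},"z":{"type":"number"},"ax":{"type":"number"},"ay":{"type":"number"},"az":{"type":"number"},"gripper":{"type":"number"}}}},"newtons":{"type":"number"}},"required":["rows"]}

```bash
ls; mkdir -p pics; cat > h.py <<'E'
from workcell import *
import numpy as np, cv2
from scipy.spatial.transform import Rotation as R
def K(c):
    h=c["color"].shape[0]; f=h/2/np.tan(np.radians(c["fov_y"])/2)
    return np.array([[f,0,c["cx"]],[0,f,c["cy"]],[0,0,1]])
def ray(c,u,v,z):
    r=R.from_rotvec(np.ravel(c["rvec"])).as_matrix(); t=np.ravel(c["tvec"])
    o=-r.T@t; d=r.T@np.linalg.inv(K(c))@[u,v,1]
    return o+d*(z-o[2])/d[2]
def proj(c,p):
    return cv2.projectPoints(np.array(p,float).reshape(-1,3),np.ravel(c["rvec"]),np.ravel(c["tvec"]),K(c),None)[0].reshape(-1,2)
def tool(p):  # shift in tool axes mm to reach world p
    o=get_obs(); return 1000*R.from_quat(o["ee_rot"]).inv().apply(np.array(p)-o["position"])
E
python3 - <<'E'
from h import *
import pickle
for n in("scene","top"):
    c=camera(n); pickle.dump(c,open(n+".pkl","wb"))
    cv2.imwrite(f"pics/{n}0.png",c["color"][:,:,::-1]); print(n,c["fov_y"],c["cx"],c["cy"],ray(c,320,200,0), -R.from_rotvec(np.ravel(c["rvec"])).inv().apply(np.ravel(c["tvec"])))
print(get_obs())
import workcell; print([x for x in dir(workcell) if x[0]!='_'], [getattr(workcell,x) for x in dir(workcell) if 'tip' in x])
E
```

```text
pics
scene 50.10333334097014 321.251253212463 191.92953474013925 [ 0.59338489 -0.12297492  0.        ] [-0.04670138  0.5062561   0.67709957]
top 52.11750541859361 322.8065202241527 198.59848021340332 [ 0.60028744 -0.0541412   0.        ] [ 0.35521258 -0.07868473  1.07137878]
{'clock': 0.1, 'joint_pos': array([ 1.24039785,  0.33278203, -0.06466503,  1.46087381,  0.02159913,
        1.3499016 , -0.08850579]), 'joint_velocities': array([ 0.00070133, -0.00094691,  0.00028097, -0.002128  ,  0.00225886,
       -0.00033218, -0.00012031]), 'tau': array([ 3.57723518e-03, -6.26741695e+01,  5.06804930e-02, -3.92428637e+01,
        1.65248977e-02,  6.95985960e-03,  7.97495863e-05]), 'position': array([ 0.18922874, -0.59532036,  0.24160417]), 'ee_rot': array([ 9.88182161e-01,  1.53282788e-01, -1.31421741e-04, -6.21108288e-04]), 'ft_force': array([-1.02140949, -0.45535269, -0.70443015]), 'torque': array([ 0.00833728,  0.05690857, -0.04173729]), 'grasp_force': 0.0, 'grip_width': 0.9990457113754326}
['MotionError', 'camera', 'get_obs', 'hand_in', 'tcp_to_tips'] [0.011]
```

View pics/top0.png

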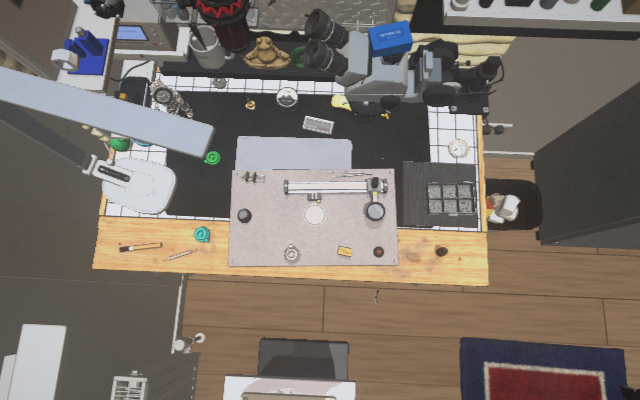

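View pics/scene0.png

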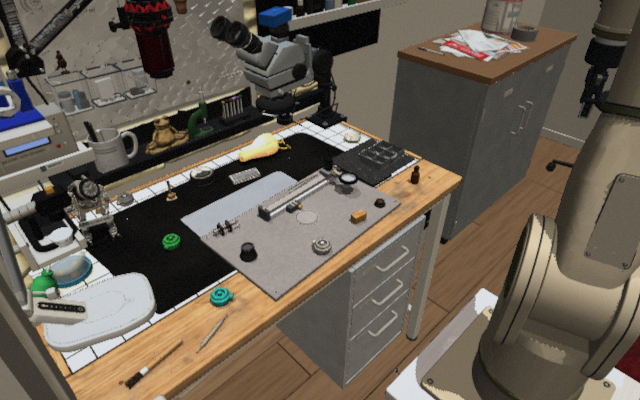

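The top view shows the grey board at about (230-397, 170-266). Candidates for the case holder are:
- the steel round at top (291,254), scene (321,246)
- the turquoise look-alike at top (202,234)
- the green look-alike at top (212,158)
- the black loupe at top (244,215)
- the round steel items off the board at top (287,97) and (458,148)

I choose the steel one at (291,254) and check it in enlarged crops.

```bash
python3 - <<'E'
from h import *
import pickle
t=pickle.load(open("top.pkl","rb"))["color"][160:272,225:401,::-1]
s=pickle.load(open("scene.pkl","rb"))["color"][160:300,180:405,::-1]
cv2.imwrite("pics/t1.png",cv2.resize(t,None,fx=4.5,fy=4.5,interpolation=cv2.INTER_CUBIC))
cv2.imwrite("pics/s1.png",cv2.resize(s,None,fx=3.5,fy=3.5,interpolation=cv2.INTER_CUBIC))
E
```

```text
(no output)
```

View pics/t1.png

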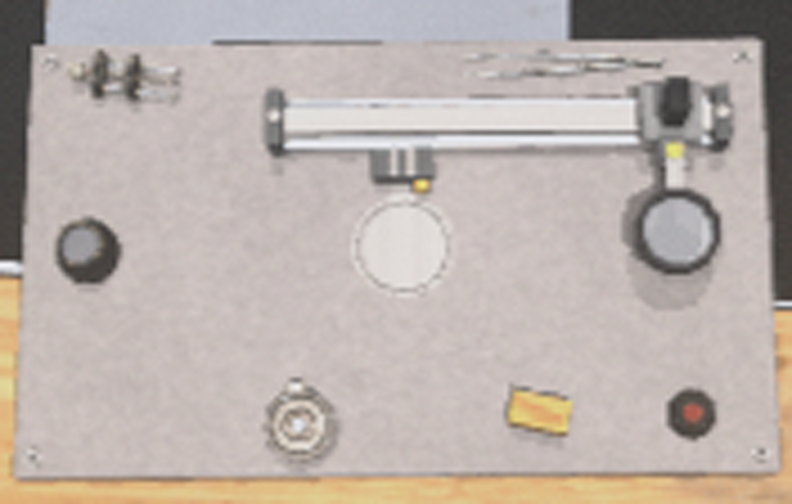

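View pics/s1.png

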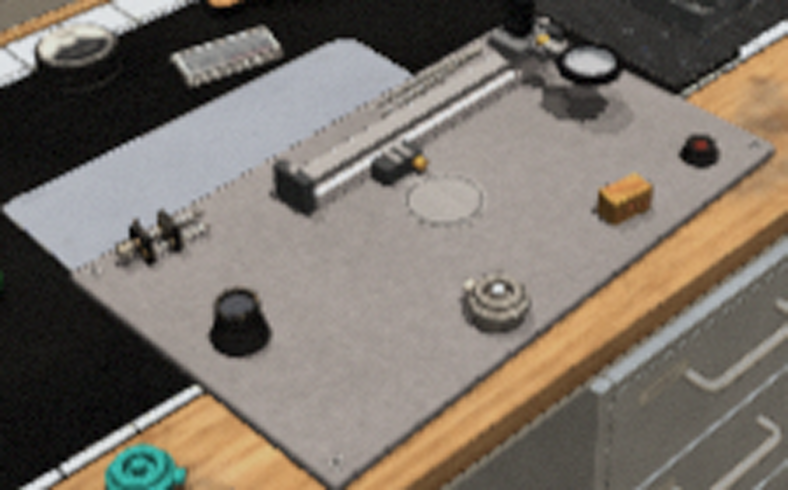

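The crops show the steel holder with its screw (top crop about (300,424)), the stage disc (403,246), the index block (403,163), the fin (677,95) and the lens (678,231).

```bash
python3 - <<'E'
from h import *
import pickle
t=pickle.load(open("top.pkl","rb")); s=pickle.load(open("scene.pkl","rb"))
T=lambda a,b,z: ray(t,225+(a+.5)/4.5-.5,160+(b+.5)/4.5-.5,z)
S=lambda a,b,z: ray(s,180+(a+.5)/3.5-.5,160+(b+.5)/3.5-.5,z)
cs=[T(*p,.01) for p in((33,45),(762,40),(778,472),(15,478))]
print(np.round(cs,4)); B=np.mean(cs,0)
d=(cs[0]-cs[1]); e=cs[3]-cs[2]; print("yaw",[np.degrees(np.arctan2(-k[0],k[1])) for k in(d,e)],np.linalg.norm(d),np.linalg.norm(e))
x=cs[0]-cs[3];x2=cs[1]-cs[2];print("yawx",[np.degrees(np.arctan2(k[1],k[0])) for k in(x,x2)],np.linalg.norm(x))
for n,p in dict(stage=(403,246,.01),holdertop=(300,424,.033),notch=(403,160,.0265),fintop=(677,88,.079),lens=(678,231,.053),carton=(540,411,.03),loupe=(82,243,.04),cup=(691,413,.023),brkL=(274,110,.04),brkR=(722,107,.04)).items(): print(n,T(*p).round(4))
for n,p in dict(stage=(445,200,.01),holdertop=(497,288,.033),notch=(402,153,.0265),lens=(588,63,.053),loupe=(238,303,.04),carton=(626,190,.031),cup=(701,143,.023)).items(): print('S',n,S(*p).round(4))
E
```

```text
[[ 0.6722  0.1882  0.01  ]
 [ 0.6941 -0.2504  0.01  ]
 [ 0.437  -0.2609  0.01  ]
 [ 0.4144  0.174   0.01  ]]
yaw [np.float64(2.8610599027238424), np.float64(2.9751165408614497)] 0.4392005597467304 0.43542082391690873
yawx [np.float64(3.1609917586491196), np.float64(2.3201797304680247)] 0.2581781525639637
stage [ 0.5587 -0.0408  0.01  ]
holdertop [0.4501 0.0112 0.033 ]
notch [ 0.6066 -0.0388  0.0265]
fintop [ 0.642 -0.192  0.079]
lens [ 0.5658 -0.1968  0.053 ]
carton [ 0.4636 -0.1233  0.03  ]
loupe [0.5467 0.1415 0.04  ]
cup [ 0.467  -0.2093  0.023 ]
brkL [0.6299 0.037  0.04  ]
brkR [ 0.6429 -0.2226  0.04  ]
S stage [ 0.557  -0.0424  0.01  ]
S holdertop [0.4493 0.012  0.033 ]
S notch [ 0.602  -0.0424  0.0265]
S lens [ 0.5633 -0.1935  0.053 ]
S loupe [0.5439 0.1424 0.04  ]
S carton [ 0.4605 -0.1228  0.031 ]
S cup [ 0.4656 -0.2109  0.023 ]
```

Emit:
apply_moves(rows=[{"az": 4.9}, {"az": 4.9}, {"az": 4.9}, {"x": 16, "y": -30}, {"x": 16, "y": -30}])

```text
invalid input at $.rows[0]: expected keys x, y, z, ax, ay, az, gripper
```

Emit:
apply_moves(rows=[{"x": 16, "y": -33}, {"x": 16, "y": -33}, {"x": 16, "y": -33}, {"x": 16, "y": -33}, {"x": 16, "y": -33}])

```text
invalid input at $.rows[0]: expected keys x, y, z, ax, ay, az, gripper
```

Emit:
apply_moves(rows=[{"x": 16, "y": -33}, {"x": 16, "y": -33}, {"x": 16, "y": -33}, {"x": 16, "y": -33}, {"x": 16, "y": -33}])

```text
invalid input at $.rows[0]: expected keys x, y, z, ax, ay, az, gripper
```

All keys are needed in every row.

Emit:
apply_moves(rows=[{"x": 0, "y": 0, "z": 0, "ax": 0, "ay": 0, "az": 4.9, "gripper": 0}, {"x": 0, "y": 0, "z": 0, "ax": 0, "ay": 0, "az": 4.9, "gripper": 0}, {"x": 0, "y": 0, "z": 0, "ax": 0, "ay": 0, "az": 4.9, "gripper": 0}, {"x": 16, "y": -30, "z": 0, "ax": 0, "ay": 0, "az": 0, "gripper": 0}, {"x": 16, "y": -30, "z": 0, "ax": 0, "ay": 0, "az": 0, "gripper": 0}], newtons=20)

```text
clock: 0.52
position: [0.2172, -0.5339, 0.2412]
ee_rot: [1.0, 0.024, -0.001, -0.001]
ft_force: [1.4, 0.2, 0.3]
grip_width: 0.994
grasp_force: 0.0
```

Emit:
apply_moves(rows=[{"x": 16, "y": -33, "z": 0, "ax": 0, "ay": 0, "az": 0, "gripper": 0}, {"x": 16, "y": -33, "z": 0, "ax": 0, "ay": 0, "az": 0, "gripper": 0}, {"x": 16, "y": -33, "z": 0, "ax": 0, "ay": 0, "az": 0, "gripper": 0}, {"x": 16, "y": -33, "z": 0, "ax": 0, "ay": 0, "az": 0, "gripper": 0}, {"x": 16, "y": -33, "z": 0, "ax": 0, "ay": 0, "az": 0, "gripper": 0}])

```text
clock: 0.93
position: [0.2899, -0.3633, 0.242]
ee_rot: [1.0, 0.026, -0.0, -0.0]
ft_force: [2.0, -0.2, 0.1]
grip_width: 0.997
grasp_force: 0.0
```

Emit:
apply_moves(rows=[{"x": 16, "y": -33, "z": 0, "ax": 0, "ay": 0, "az": 0, "gripper": 0}, {"x": 16, "y": -33, "z": 0, "ax": 0, "ay": 0, "az": 0, "gripper": 0}, {"x": 16, "y": -33, "z": 0, "ax": 0, "ay": 0, "az": 0, "gripper": 0}, {"x": 16, "y": -33, "z": 0, "ax": 0, "ay": 0, "az": 0, "gripper": 0}, {"x": 16, "y": -33, "z": 0, "ax": 0, "ay": 0, "az": 0, "gripper": 0}])

```text
clock: 1.35
position: [0.3613, -0.1945, 0.2422]
ee_rot: [1.0, 0.026, -0.0, 0.0]
ft_force: [1.1, -1.1, -0.1]
grip_width: 0.997
grasp_force: 0.0
```

```bash
python3 - <<'E'
from h import *
o=get_obs(); q=R.from_quat(o["ee_rot"]); print(o["clock"],o["position"],q.as_matrix().round(3),o["joint_pos"].round(2),tool([.4497,.0116,.15]))
E
```

```text
1.35 [ 0.36126479 -0.19453135  0.24218584] [[ 0.999  0.051 -0.   ]
 [ 0.051 -0.999 -0.   ]
 [-0.     0.    -1.   ]] [ 0.84 -0.13 -0.41  1.96 -0.05  1.3  -1.08] [  98.86920764 -201.37923948   92.08924092]
```

Emit:
apply_moves(rows=[{"x": 20, "y": -36, "z": 0, "ax": 0, "ay": 0, "az": 0, "gripper": 0}, {"x": 20, "y": -36, "z": 0, "ax": 0, "ay": 0, "az": 0, "gripper": 0}, {"x": 20, "y": -36, "z": 5, "ax": 0, "ay": 0, "az": 0, "gripper": 0}, {"x": 20, "y": -36, "z": 10, "ax": 0, "ay": 0, "az": 0, "gripper": 0}, {"x": 12, "y": -36, "z": 15, "ax": 0, "ay": 0, "az": 0, "gripper": 0}])

```text
clock: 1.77
position: [0.4451, -0.0104, 0.2131]
ee_rot: [1.0, 0.026, 0.001, 0.0]
ft_force: [0.8, -0.5, 0.4]
grip_width: 0.999
grasp_force: 0.0
```

Emit:
apply_moves(rows=[{"x": 7, "y": -21, "z": 20, "ax": 0, "ay": 0, "az": 0, "gripper": 0}, {"x": 0, "y": 0, "z": 25, "ax": 0, "ay": 0, "az": 0, "gripper": 0}, {"x": 0, "y": 0, "z": 17, "ax": 0, "ay": 0, "az": 0, "gripper": 0}, {"x": 0, "y": 0, "z": 0, "ax": 0, "ay": 0, "az": 0, "gripper": 0}, {"x": 0, "y": 0, "z": 0, "ax": 0, "ay": 0, "az": 0, "gripper": 0}])

```text
clock: 2.18
position: [0.4488, 0.0089, 0.1502]
ee_rot: [1.0, 0.026, -0.001, -0.0]
ft_force: [0.1, 0.2, 1.0]
grip_width: 0.999
grasp_force: 0.0
```

```bash
python3 - <<'E'
from h import *
o=get_obs(); print(o["clock"],o["position"],o["ft_force"],tool([.4497,.0116,.026]))
s=camera("scene"); cv2.imwrite("pics/s2.png",cv2.resize(s["color"][140:300,200:400,::-1],None,fx=3.5,fy=3.5,interpolation=cv2.INTER_CUBIC))
E
```

```text
2.1833 [0.44884925 0.0088693  0.1501654 ] [0.07312233 0.2495112  0.95073811] [  1.21940345  -2.61258043 124.16486373]
```

View pics/s2.png

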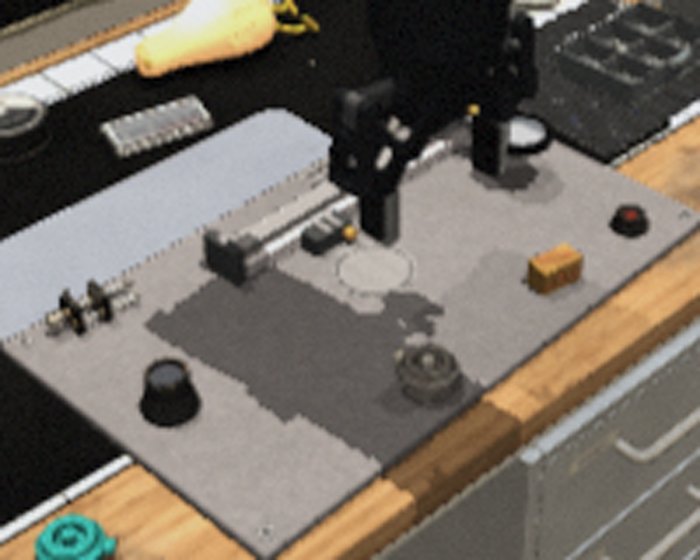

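The holder sits undisturbed at crop (428,375), below and between the open fingers. I descend and close around it.

Emit:
apply_moves(rows=[{"x": 1, "y": -3, "z": 35, "ax": 0, "ay": 0, "az": 0, "gripper": 0}, {"x": 0, "y": 0, "z": 35, "ax": 0, "ay": 0, "az": 0, "gripper": 0}, {"x": 0, "y": 0, "z": 30, "ax": 0, "ay": 0, "az": 0, "gripper": 0}, {"x": 0, "y": 0, "z": 16, "ax": 0, "ay": 0, "az": 0, "gripper": 0}, {"x": 0, "y": 0, "z": 6, "ax": 0, "ay": 0, "az": 0, "gripper": 0}])

```text
clock: 2.65
position: [0.4497, 0.0114, 0.0274]
ee_rot: [1.0, 0.025, -0.001, -0.0]
ft_force: [-0.4, -0.3, 0.1]
grip_width: 1.003
grasp_force: 0.0
```

Emit:
apply_moves(rows=[{"x": 0, "y": 0, "z": 1, "ax": 0, "ay": 0, "az": 0, "gripper": 0.3}, {"x": 0, "y": 0, "z": 0, "ax": 0, "ay": 0, "az": 0, "gripper": 0.4}, {"x": 0, "y": 0, "z": 0, "ax": 0, "ay": 0, "az": 0, "gripper": 0.45}, {"x": 0, "y": 0, "z": 0, "ax": 0, "ay": 0, "az": 0, "gripper": 0.5}, {"x": 0, "y": 0, "z": 0, "ax": 0, "ay": 0, "az": 0, "gripper": 0.55}], newtons=20)

```text
clock: 3.07
position: [0.4512, 0.0119, 0.0286]
ee_rot: [1.0, 0.025, 0.001, 0.0]
ft_force: [-0.1, 0.2, 1.1]
grip_width: 0.452
grasp_force: 0.6
```

Emit:
apply_moves(rows=[{"x": 0, "y": 0, "z": 0, "ax": 0, "ay": 0, "az": 0, "gripper": 0.6}, {"x": 0, "y": 0, "z": 0, "ax": 0, "ay": 0, "az": 0, "gripper": 0.6}, {"x": 0, "y": 0, "z": 0, "ax": 0, "ay": 0, "az": 0, "gripper": 0.6}, {"x": 0, "y": 0, "z": 0, "ax": 0, "ay": 0, "az": 0, "gripper": 0.6}])

```text
clock: 3.4
position: [0.4512, 0.012, 0.0287]
ee_rot: [1.0, 0.026, 0.001, 0.0]
ft_force: [-2.9, 0.4, 10.6]
grip_width: 0.428
grasp_force: 18.9
```

Emit:
apply_moves(rows=[{"x": 4, "y": 2, "z": 0, "ax": 0, "ay": 0, "az": 0, "gripper": 0.6}, {"x": 10, "y": 5.5, "z": 0, "ax": 0, "ay": 0, "az": 0, "gripper": 0.6}, {"x": 10, "y": 5.5, "z": 0, "ax": 0, "ay": 0, "az": 0, "gripper": 0.6}, {"x": 10, "y": 5.5, "z": 0, "ax": 0, "ay": 0, "az": 0, "gripper": 0.6}, {"x": 10, "y": 5.5, "z": 0, "ax": 0, "ay": 0, "az": 0, "gripper": 0.6}])

```text
clock: 3.82
position: [0.4954, -0.0089, 0.0286]
ee_rot: [1.0, 0.026, -0.001, -0.0]
ft_force: [-9.2, 4.4, 16.0]
grip_width: 0.43
grasp_force: 19.4
```

Emit:
apply_moves(rows=[{"x": 10, "y": 5.5, "z": 0, "ax": 0, "ay": 0, "az": 0, "gripper": 0.6}, {"x": 10, "y": 5.5, "z": 0, "ax": 0, "ay": 0, "az": 0, "gripper": 0.6}, {"x": 10, "y": 5.5, "z": 0, "ax": 0, "ay": 0, "az": 0, "gripper": 0.6}, {"x": 10, "y": 5.5, "z": 0, "ax": 0, "ay": 0, "az": 0, "gripper": 0.6}, {"x": 10, "y": 5.5, "z": 0, "ax": 0, "ay": 0, "az": 0, "gripper": 0.6}])

```text
clock: 4.23
position: [0.5469, -0.0338, 0.0286]
ee_rot: [1.0, 0.026, -0.0, -0.0]
ft_force: [-7.3, 3.4, 13.1]
grip_width: 0.43
grasp_force: 19.2
```

Emit:
apply_moves(rows=[{"x": 8, "y": 4.5, "z": 0, "ax": 0, "ay": 0, "az": 0, "gripper": 0.6}, {"x": 3.5, "y": 3, "z": 0, "ax": 0, "ay": 0, "az": 0, "gripper": 0.6}, {"x": 0, "y": 0, "z": 0, "ax": 0, "ay": 0, "az": 0, "gripper": 0.6}, {"x": 0, "y": 0, "z": 0, "ax": 0, "ay": 0, "az": 0, "gripper": 0.6}])

```text
clock: 4.57
position: [0.5598, -0.0413, 0.0288]
ee_rot: [1.0, 0.026, 0.001, -0.0]
ft_force: [0.1, 1.0, 5.7]
grip_width: 0.429
grasp_force: 19.4
```

```bash
python3 - <<'E'
from h import *
o=get_obs(); print(o["clock"],o["position"],o["ft_force"])
s=camera("scene"); a=cv2.resize(s["color"][180:260,250:390,::-1],None,fx=5,fy=5,interpolation=cv2.INTER_CUBIC)
cv2.imwrite("pics/s3.png",a); import pickle; pickle.dump(s,open("s3.pkl","wb"))
E
```

```text
4.5667 [ 0.55984175 -0.04127043  0.02875826] [0.08160726 0.9685233  5.73860995]
```

View pics/s3.png

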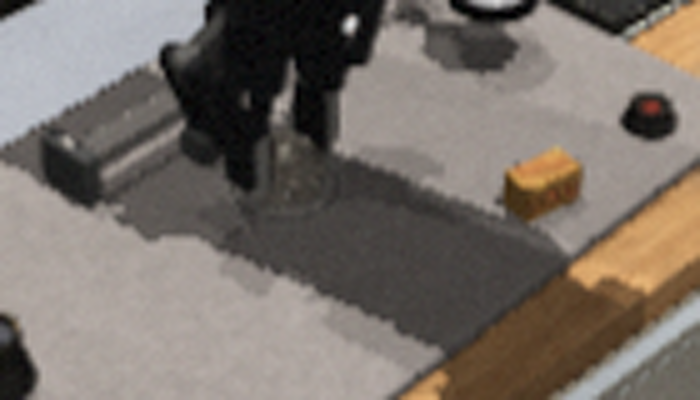

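The holder is on the disc, at crop (295,185). I release it, rise and check.

Emit:
apply_moves(rows=[{"x": 0, "y": 0, "z": 0, "ax": 0, "ay": 0, "az": 0, "gripper": 0.5}, {"x": 0, "y": 0, "z": 0, "ax": 0, "ay": 0, "az": 0, "gripper": 0.4}, {"x": 0, "y": 0, "z": 0, "ax": 0, "ay": 0, "az": 0, "gripper": 0.2}, {"x": 0, "y": 0, "z": 0, "ax": 0, "ay": 0, "az": 0, "gripper": 0}, {"x": 0, "y": 0, "z": 0, "ax": 0, "ay": 0, "az": 0, "gripper": 0}])

```text
clock: 5.03
position: [0.5585, -0.0417, 0.0274]
ee_rot: [1.0, 0.026, -0.0, 0.0]
ft_force: [-0.3, 0.5, -0.3]
grip_width: 0.985
grasp_force: 0.0
```

Emit:
apply_moves(rows=[{"x": 0, "y": 0, "z": -10, "ax": 0, "ay": 0, "az": 0, "gripper": 0}, {"x": 0, "y": 0, "z": -25, "ax": 0, "ay": 0, "az": 0, "gripper": 0}, {"x": 0, "y": 0, "z": -35, "ax": 0, "ay": 0, "az": 0, "gripper": 0}, {"x": 0, "y": 0, "z": -35, "ax": 0, "ay": 0, "az": 0, "gripper": 0}, {"x": 0, "y": 25, "z": -15, "ax": 0, "ay": 0, "az": 0, "gripper": 0}])

```text
clock: 5.45
position: [0.5618, -0.061, 0.1532]
ee_rot: [1.0, 0.029, 0.003, -0.001]
ft_force: [1.5, 0.1, 0.0]
grip_width: 1.001
grasp_force: 0.0
```

Emit:
apply_moves(rows=[{"x": 15, "y": 32, "z": 0, "ax": 0, "ay": 0, "az": 0, "gripper": 0}, {"x": 15, "y": 32, "z": 0, "ax": 0, "ay": 0, "az": 0, "gripper": 0}, {"x": 15, "y": 32, "z": 0, "ax": 0, "ay": 0, "az": 0, "gripper": 0}, {"x": 15, "y": 25, "z": 0, "ax": 0, "ay": 0, "az": 0, "gripper": 0}, {"x": 0, "y": 0, "z": 0, "ax": 0, "ay": 0, "az": 0, "gripper": 0}])

```text
clock: 5.87
position: [0.627, -0.1914, 0.1475]
ee_rot: [1.0, 0.022, 0.0, 0.001]
ft_force: [-0.0, 0.3, -0.2]
grip_width: 0.994
grasp_force: 0.0
```

```bash
python3 - <<'E'
from h import *
import pickle
o=get_obs(); print(o["clock"],o["position"],tool([.641,-.194,.059]))
s=camera("scene");t=camera("top"); pickle.dump((s,t),open("s4.pkl","wb"))
a=cv2.resize(s["color"][160:260,270:390,::-1],(600,500),interpolation=cv2.INTER_CUBIC)[:300]
b=cv2.resize(t["color"][180:230,275:395,::-1],(600,250),interpolation=cv2.INTER_CUBIC)
cv2.imwrite("pics/s4.png",np.vstack([a,b]))
E
```

```text
5.8667 [ 0.62703971 -0.19135344  0.14748185] [13.79048899  3.0560282  88.4952856 ]
```

View pics/s4.png

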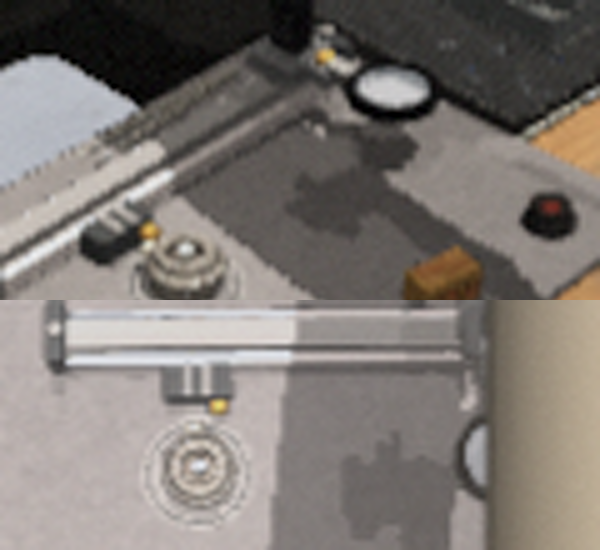

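```bash
python3 - <<'E'
from h import *
import pickle
s,t=pickle.load(open("s4.pkl","rb"))
T=lambda a,b,z: ray(t,275+(a+.5)/5-.5,180+(b-300+.5)/5-.5,z).round(4)
S=lambda a,b,z: ray(s,270+(a+.5)/5-.5,160+(b+.5)/5-.5,z).round(4)
print("holder",T(200,466,.033),S(186,254,.033),"stage",T(198,470,.01),"notch",T(198,382,.0265),S(120,222,.0265))
print(S(392,90,.053), "finbot",S(290,48,.045))
print(tool([.638,-.192,.059]))
E
```

```text
holder [ 0.5582 -0.0425  0.033 ] [ 0.5541 -0.04    0.033 ] stage [ 0.5605 -0.0408  0.01  ] notch [ 0.6043 -0.039   0.0265] [ 0.6016 -0.039   0.0265]
[ 0.5628 -0.1943  0.053 ] finbot [ 0.6364 -0.1928  0.045 ]
[11.50527513  7.46897352 88.61466705]
```

The holder is centred to within about 3 mm. Next I descend on the fin.

Emit:
apply_moves(rows=[{"x": 6, "y": 3, "z": 0, "ax": 0, "ay": 0, "az": 0, "gripper": 0}, {"x": 5, "y": 2, "z": 10, "ax": 0, "ay": 0, "az": 0, "gripper": 0}, {"x": 0, "y": 0, "z": 20, "ax": 0, "ay": 0, "az": 0, "gripper": 0}, {"x": 0, "y": 0, "z": 10, "ax": 0, "ay": 0, "az": 0, "gripper": 0}, {"x": 0, "y": 0, "z": 0, "ax": 0, "ay": 0, "az": 0, "gripper": 0}])

```text
clock: 6.38
position: [0.6358, -0.1877, 0.1044]
ee_rot: [1.0, 0.026, -0.002, -0.001]
ft_force: [0.2, 0.6, -0.5]
grip_width: 1.003
grasp_force: 0.0
```

```bash
python3 - <<'E'
from h import *
o=get_obs(); print(o["position"],o["ft_force"],o["ee_rot"],tool([.638,-.192,.059]))
E
```

```text
[ 0.63576794 -0.18774345  0.10435776] [ 0.20629152  0.5632378  -0.52598712] [ 9.99651832e-01  2.62831788e-02 -2.21419002e-03 -7.12023731e-04] [ 2.20436557  4.43780116 45.3417359 ]
```

Emit:
apply_moves(rows=[{"x": 2, "y": 4, "z": 10, "ax": 0, "ay": 0, "az": 0, "gripper": 0}, {"x": 0, "y": 0, "z": 20, "ax": 0, "ay": 0, "az": 0, "gripper": 0}, {"x": 0, "y": 0, "z": 13, "ax": 0, "ay": 0, "az": 0, "gripper": 0}, {"x": 0, "y": 0, "z": 2, "ax": 0, "ay": 0, "az": 0, "gripper": 0}, {"x": 0, "y": 0, "z": 0, "ax": 0, "ay": 0, "az": 0, "gripper": 0.3}])

```text
clock: 6.8
position: [0.6391, -0.1925, 0.0617]
ee_rot: [1.0, 0.026, -0.001, -0.0]
ft_force: [-0.5, -1.1, 0.1]
grip_width: 0.885
grasp_force: 0.0
```

Emit:
apply_moves(rows=[{"x": 0, "y": 0, "z": 0, "ax": 0, "ay": 0, "az": 0, "gripper": 0.6}, {"x": 0, "y": 0, "z": 0, "ax": 0, "ay": 0, "az": 0, "gripper": 0.75}, {"x": 0, "y": 0, "z": 0, "ax": 0, "ay": 0, "az": 0, "gripper": 0.9}, {"x": 0, "y": 0, "z": 0, "ax": 0, "ay": 0, "az": 0, "gripper": 1}, {"x": 0, "y": 0, "z": 0, "ax": 0, "ay": 0, "az": 0, "gripper": 1}], newtons=40)

```text
clock: 7.22
position: [0.6398, -0.1925, 0.0631]
ee_rot: [1.0, 0.026, 0.0, 0.0]
ft_force: [-4.8, 5.7, 13.3]
grip_width: 0.154
grasp_force: 43.9
```

Emit:
apply_moves(rows=[{"x": 0, "y": 0, "z": 0, "ax": 0, "ay": 0, "az": 0, "gripper": 1}, {"x": 0, "y": 0, "z": 0, "ax": 0, "ay": 0, "az": 0, "gripper": 1}, {"x": 0, "y": 0, "z": 0, "ax": 0, "ay": 0, "az": 0, "gripper": 1}])

```text
clock: 7.47
position: [0.6397, -0.1925, 0.0632]
ee_rot: [1.0, 0.026, 0.0, 0.0]
ft_force: [-1.8, 1.4, 5.4]
grip_width: 0.152
grasp_force: 42.3
```

Emit:
apply_moves(rows=[{"x": 0, "y": -8, "z": 0, "ax": 0, "ay": 0, "az": 0, "gripper": 1}, {"x": 0, "y": -14, "z": 0, "ax": 0, "ay": 0, "az": 0, "gripper": 1}, {"x": 0, "y": -14, "z": 0, "ax": 0, "ay": 0, "az": 0, "gripper": 1}, {"x": 0, "y": -14, "z": 0, "ax": 0, "ay": 0, "az": 0, "gripper": 1}, {"x": 0, "y": -14, "z": 0, "ax": 0, "ay": 0, "az": 0, "gripper": 1}])

```text
clock: 7.88
position: [0.6364, -0.1296, 0.0631]
ee_rot: [1.0, 0.025, 0.0, 0.001]
ft_force: [0.0, -4.0, 5.5]
grip_width: 0.156
grasp_force: 42.3
```

Emit:
apply_moves(rows=[{"x": 0, "y": -14, "z": 0, "ax": 0, "ay": 0, "az": 0, "gripper": 1}, {"x": 0, "y": -14, "z": 0, "ax": 0, "ay": 0, "az": 0, "gripper": 1}, {"x": 0, "y": -12, "z": 0, "ax": 0, "ay": 0, "az": 0, "gripper": 1}, {"x": 0, "y": -8, "z": 0, "ax": 0, "ay": 0, "az": 0, "gripper": 1}, {"x": 0, "y": 0, "z": 0, "ax": 0, "ay": 0, "az": 0, "gripper": 1}])

```text
clock: 8.3
position: [0.6338, -0.0795, 0.0631]
ee_rot: [1.0, 0.026, 0.0, 0.0]
ft_force: [-1.8, -3.4, 5.5]
grip_width: 0.152
grasp_force: 42.4
```

Emit:
apply_moves(rows=[{"x": 0, "y": 0, "z": 0, "ax": 0, "ay": 0, "az": 0, "gripper": 1}, {"x": 0, "y": 0, "z": 0, "ax": 0, "ay": 0, "az": 0, "gripper": 1}])

```text
clock: 8.47
position: [0.6339, -0.0818, 0.0631]
ee_rot: [1.0, 0.025, 0.0, 0.001]
ft_force: [-2.2, -3.8, 6.3]
grip_width: 0.158
grasp_force: 42.5
```

Emit:
apply_moves(rows=[{"x": 0, "y": -8, "z": 0, "ax": 0, "ay": 0, "az": 0, "gripper": 1}, {"x": 0, "y": -8, "z": 0, "ax": 0, "ay": 0, "az": 0, "gripper": 1}, {"x": 0, "y": -8, "z": 0, "ax": 0, "ay": 0, "az": 0, "gripper": 1}, {"x": 0, "y": 0, "z": 0, "ax": 0, "ay": 0, "az": 0, "gripper": 1}, {"x": 0, "y": 0, "z": 0, "ax": 0, "ay": 0, "az": 0, "gripper": 1}])

```text
clock: 8.88
position: [0.6326, -0.0574, 0.0631]
ee_rot: [1.0, 0.026, 0.0, 0.001]
ft_force: [-2.5, -5.1, 6.6]
grip_width: 0.156
grasp_force: 42.5
```

Emit:
apply_moves(rows=[{"x": 0, "y": -3, "z": 0, "ax": 0, "ay": 0, "az": 0, "gripper": 1}, {"x": 0, "y": 0, "z": 0, "ax": 0, "ay": 0, "az": 0, "gripper": 1}, {"x": 0, "y": 0, "z": 0, "ax": 0, "ay": 0, "az": 0, "gripper": 1}])

```text
clock: 9.13
position: [0.6325, -0.0549, 0.0631]
ee_rot: [1.0, 0.025, 0.0, 0.001]
ft_force: [-2.1, -4.6, 6.7]
grip_width: 0.159
grasp_force: 42.5
```

Emit:
apply_moves(rows=[{"x": 0, "y": -3, "z": 0, "ax": 0, "ay": 0, "az": 0, "gripper": 1}, {"x": 0, "y": 0, "z": 0, "ax": 0, "ay": 0, "az": 0, "gripper": 1}, {"x": 0, "y": 0, "z": 0, "ax": 0, "ay": 0, "az": 0, "gripper": 1}])

```text
clock: 9.38
position: [0.6323, -0.052, 0.0631]
ee_rot: [1.0, 0.025, 0.0, 0.001]
ft_force: [-1.4, -4.4, 7.1]
grip_width: 0.156
grasp_force: 42.5
```

Emit:
apply_moves(rows=[{"x": 0, "y": -3, "z": 0, "ax": 0, "ay": 0, "az": 0, "gripper": 1}, {"x": 0, "y": 0, "z": 0, "ax": 0, "ay": 0, "az": 0, "gripper": 1}, {"x": 0, "y": 0, "z": 0, "ax": 0, "ay": 0, "az": 0, "gripper": 1}])

```text
clock: 9.63
position: [0.6322, -0.0489, 0.0631]
ee_rot: [1.0, 0.025, 0.0, 0.001]
ft_force: [-0.8, -4.4, 7.1]
grip_width: 0.153
grasp_force: 42.5
```

Emit:
apply_moves(rows=[{"x": 0, "y": -2, "z": 0, "ax": 0, "ay": 0, "az": 0, "gripper": 1}, {"x": 0, "y": 0, "z": 0, "ax": 0, "ay": 0, "az": 0, "gripper": 1}, {"x": 0, "y": 0, "z": 0, "ax": 0, "ay": 0, "az": 0, "gripper": 1}])

```text
clock: 9.88
position: [0.6321, -0.0471, 0.0631]
ee_rot: [1.0, 0.025, 0.0, 0.001]
ft_force: [-2.2, -4.9, 6.6]
grip_width: 0.151
grasp_force: 42.5
```

Emit:
apply_moves(rows=[{"x": 0, "y": -2, "z": 0, "ax": 0, "ay": 0, "az": 0, "gripper": 1}, {"x": 0, "y": 0, "z": 0, "ax": 0, "ay": 0, "az": 0, "gripper": 1}, {"x": 0, "y": 0, "z": 0, "ax": 0, "ay": 0, "az": 0, "gripper": 1}])

```text
clock: 10.13
position: [0.6321, -0.0458, 0.0632]
ee_rot: [1.0, 0.025, 0.0, 0.001]
ft_force: [-1.7, -6.5, 7.4]
grip_width: 0.156
grasp_force: 42.6
```

Emit:
apply_moves(rows=[{"x": 0, "y": -2, "z": 0, "ax": 0, "ay": 0, "az": 0, "gripper": 1}, {"x": 0, "y": 0, "z": 0, "ax": 0, "ay": 0, "az": 0, "gripper": 1}, {"x": 0, "y": 0, "z": 0, "ax": 0, "ay": 0, "az": 0, "gripper": 1}])

```text
clock: 10.38
position: [0.6319, -0.0436, 0.0631]
ee_rot: [1.0, 0.025, 0.0, 0.001]
ft_force: [-2.5, -5.3, 7.5]
grip_width: 0.155
grasp_force: 42.6
```

Emit:
apply_moves(rows=[{"x": 0, "y": -2, "z": 0, "ax": 0, "ay": 0, "az": 0, "gripper": 1}, {"x": 0, "y": 0, "z": 0, "ax": 0, "ay": 0, "az": 0, "gripper": 1}, {"x": 0, "y": 0, "z": 0, "ax": 0, "ay": 0, "az": 0, "gripper": 1}])

```text
clock: 10.63
position: [0.6318, -0.0411, 0.0631]
ee_rot: [1.0, 0.025, 0.0, 0.001]
ft_force: [-2.7, -5.4, 6.9]
grip_width: 0.155
grasp_force: 42.6
```

Emit:
apply_moves(rows=[{"x": 0, "y": -1, "z": 0, "ax": 0, "ay": 0, "az": 0, "gripper": 1}, {"x": 0, "y": 0, "z": 0, "ax": 0, "ay": 0, "az": 0, "gripper": 1}, {"x": 0, "y": 0, "z": 0, "ax": 0, "ay": 0, "az": 0, "gripper": 1}])

```text
clock: 10.88
position: [0.6317, -0.0399, 0.0631]
ee_rot: [1.0, 0.025, 0.0, 0.001]
ft_force: [-2.2, -4.1, 7.2]
grip_width: 0.153
grasp_force: 42.6
```

Emit:
apply_moves(rows=[{"x": 0, "y": -1, "z": 0, "ax": 0, "ay": 0, "az": 0, "gripper": 1}, {"x": 0, "y": 0, "z": 0, "ax": 0, "ay": 0, "az": 0, "gripper": 1}, {"x": 0, "y": 0, "z": 0, "ax": 0, "ay": 0, "az": 0, "gripper": 1}])

```text
clock: 11.13
position: [0.6317, -0.0386, 0.0632]
ee_rot: [1.0, 0.025, 0.0, 0.001]
ft_force: [-3.0, -3.4, 6.3]
grip_width: 0.154
grasp_force: 42.6
```

```bash
python3 - <<'E'
from h import *
import pickle
o=get_obs(); print(o["position"],o["ft_force"])
s=camera("scene");t=camera("top"); pickle.dump((s,t),open("s5.pkl","wb"))
a=cv2.resize(s["color"][170:260,270:390,::-1],(720,540),interpolation=cv2.INTER_CUBIC)
cv2.imwrite("pics/s5.png",a)
E
```

```text
[ 0.63170557 -0.03863113  0.06317223] [-2.95490689 -3.35745363  6.32843567]
```

View pics/s5.png

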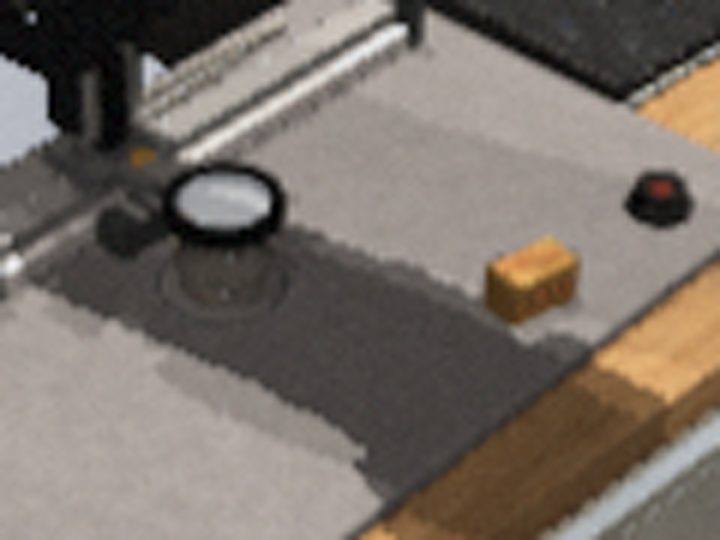

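The lens ring at crop (224,204) is over the holder, and the push force is sinking. I'll creep on by single millimetres to find the notch.

Emit:
apply_moves(rows=[{"x": 0, "y": -1, "z": 0, "ax": 0, "ay": 0, "az": 0, "gripper": 1}, {"x": 0, "y": 0, "z": 0, "ax": 0, "ay": 0, "az": 0, "gripper": 1}, {"x": 0, "y": 0, "z": 0, "ax": 0, "ay": 0, "az": 0, "gripper": 1}, {"x": 0, "y": 0, "z": 0, "ax": 0, "ay": 0, "az": 0, "gripper": 1}])

```text
clock: 11.57
position: [0.6316, -0.0374, 0.0631]
ee_rot: [1.0, 0.025, 0.0, 0.001]
ft_force: [-1.8, -2.7, 7.2]
grip_width: 0.153
grasp_force: 42.6
```

Emit:
apply_moves(rows=[{"x": 0, "y": -1, "z": 0, "ax": 0, "ay": 0, "az": 0, "gripper": 1}, {"x": 0, "y": 0, "z": 0, "ax": 0, "ay": 0, "az": 0, "gripper": 1}, {"x": 0, "y": 0, "z": 0, "ax": 0, "ay": 0, "az": 0, "gripper": 1}, {"x": 0, "y": 0, "z": 0, "ax": 0, "ay": 0, "az": 0, "gripper": 1}])

```text
clock: 11.9
position: [0.6316, -0.0368, 0.0631]
ee_rot: [1.0, 0.025, 0.0, 0.001]
ft_force: [-2.3, -3.7, 7.6]
grip_width: 0.155
grasp_force: 42.6
```

Emit:
apply_moves(rows=[{"x": 0, "y": -1, "z": 0, "ax": 0, "ay": 0, "az": 0, "gripper": 1}, {"x": 0, "y": 0, "z": 0, "ax": 0, "ay": 0, "az": 0, "gripper": 1}, {"x": 0, "y": 0, "z": 0, "ax": 0, "ay": 0, "az": 0, "gripper": 1}, {"x": 0, "y": 0, "z": 0, "ax": 0, "ay": 0, "az": 0, "gripper": 1}])

```text
clock: 12.23
position: [0.6315, -0.0364, 0.0631]
ee_rot: [1.0, 0.025, 0.0, 0.001]
ft_force: [-1.7, -5.5, 7.6]
grip_width: 0.153
grasp_force: 42.6
```

Emit:
apply_moves(rows=[{"x": 0, "y": 1, "z": 0, "ax": 0, "ay": 0, "az": 0, "gripper": 1}, {"x": 0, "y": 0, "z": 0, "ax": 0, "ay": 0, "az": 0, "gripper": 1}, {"x": 0, "y": 0, "z": 0, "ax": 0, "ay": 0, "az": 0, "gripper": 1}, {"x": 0, "y": 0, "z": 0, "ax": 0, "ay": 0, "az": 0, "gripper": 1}, {"x": 0, "y": 0, "z": 0, "ax": 0, "ay": 0, "az": 0, "gripper": 1}])

```text
clock: 12.65
position: [0.6316, -0.0369, 0.0631]
ee_rot: [1.0, 0.025, 0.0, 0.001]
ft_force: [-2.4, -3.5, 7.4]
grip_width: 0.16
grasp_force: 42.6
```

```bash
python3 -c "
from h import *
o=get_obs(); print(o['position'],o['ft_force'],o['grasp_force']); print(hand_in())"
```

```text
[ 0.63159764 -0.03691072  0.06314878] [-2.44023683 -3.45766019  7.44996263] 42.59427845478058
the job is handed in; nothing more can be done
None
```

I handed in the job at about 12.7 s: the case holder stands on the stage disc (about 3 mm off centre by the camera), moved there by a light side pinch and a slide along the board rather than a pure push, and the gripper still holds the fin at about 43 N with the slide in the notch; hand-in returned no verdict.

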